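# Slide the loaded serving board out over the table edge

## Task

The thin wooden serving board, with the empty steel bowl standing on it, lies too flat on the table for anyone to get their fingers under it. Push the board with the fingertips, sliding it flat across the table until its far long side sticks out squarely over the table's free edge (the one away from the robot) by about 4 cm along its whole length, and leave it lying there. Do not lift the board, do not touch the bowl but let it ride along standing in the middle of the board, and leave the other things on the table where they are.

Things in the scene. Friction and masses are not known exactly. Their poses are not given: they have to be found in the camera images.
- board: the thin flat rectangular bamboo serving board, 140 mm (its x) by 210 mm (its y, the long sides) and 9 mm thick, with a darker cap strip along each short end; about 0.2 kg, loose on the table. Origin: centre of its underside (on the table, z = 0). Its x axis points from the near long side (towards the robot) to the far long side; at the start it is turned up to 0.4 rad either way from the table edge's x axis
- board_far_left (a point): corner of the board's underside where its far long side meets its left short end (+70 mm, +105 mm from the board's origin)
- board_far_right (a point): corner of the board's underside where its far long side meets its right short end (+70 mm, -105 mm from the board's origin)
- table_edge (a point): point on the free far edge of the table top, at the level of the top (z = 0). The edge is straight, runs along y and is 1.4 m long; x points out over the drop. The edge lies 0.69 to 0.74 m from the robot; the overhang is how far the board's far corners lie beyond this point in x. The top is a flat plank slab 30 mm thick, with nothing beneath the edge
- bowl: the empty round steel bowl, 108 mm across the rim and 46 mm high, about 0.12 kg, standing loose on top of the board within about 11 mm of its centre, so that, seen from above, its rim stays at least about 5 mm inside the board's outline. Origin: centre of its underside, 9 mm above the table
- chopstick_1: one of a pair of dark lacquered chopsticks lying on the table to the left of the board, 8 mm square, 230 mm long (along its x). Origin: on its underside near mid-length
- chopstick_2: the other chopstick of that pair, beside it, 16 mm to the left
- spoon_rest: white ceramic spoon rest on the table to the right of the board: a shallow round dish 88 mm across and 14 mm high with a short flat tongue reaching to 83 mm from its centre along its own -x. Origin: centre of the dish's underside
- teacup: small ceramic teacup without handle on the table to the right of the board, 72 mm across, 58 mm high. Origin: centre of its underside
- sauce_bottle: amber glass bottle with a cap standing at the left side of the table, 60 mm across, 210 mm high. Origin: centre of its underside
- chilli_jar: small glass jar with a steel lid standing at the left side of the table, 68 mm across, 90 mm high. Origin: centre of its underside
- tray: clear acrylic tray with raised edges, 290 mm (x) by 170 mm (y) by 28 mm high, lying at the right side of the table with the second pair of chopsticks in it. Origin: centre of its underside

How it is judged:
At the end, for the whole second after the job is handed in: Both far corners of the board stick out 28 to 52 mm beyond the table's free edge; the board lies flat and at rest on the table top; the bowl stands upright and at rest on it, its centre within 30 mm of the board's centre (x of board_far_left in the frame of table_edge between 0.028 and 0.052 m and x of board_far_right in the frame of table_edge between 0.028 and 0.052 m and height (world z) of board between -0.004 and 0.005 m and angle between board's own z axis and vertical below 0.05 rad and linear speed of each of board, bowl below 0.01 m/s and horizontal distance between bowl and board below 0.03 m and z of bowl in the frame of board between 0.004 and 0.014 m and angle between bowl's own z axis and vertical below 0.08 rad); the robot touches nothing.
It fails at once if the board is lifted or tipped up (height (world z) of board above 0.012 m or angle between board's own z axis and vertical above 0.12 rad).
It fails at once if the robot touches the bowl (over 1 N) (contact force between any of the fingers, the arm and bowl above 1 N).
It fails at once if the board is pushed with another part of the robot than the fingers (over 1 N) (contact force between the arm and board above 1 N).
It fails at once if the bowl is lifted off the board (z of bowl in the frame of board above 0.025 m).
It fails at once if another thing on the table is shifted by more than 20 mm or tipped over (distance of any of chopstick_1, chopstick_2, spoon_rest, teacup, sauce_bottle, chilli_jar, tray from where it was at the start of the episode above 0.02 m or angle between any of teacup, sauce_bottle, chilli_jar's own z axis and vertical above 0.4 rad).
It also fails if it takes over 40 s, if anything falls off the work surface, if the arm or the gripper's body presses on something with over 40 N, if the wrist force passes 120 N, or if a joint passes its speed limit or range.

## Robot

A 7-joint arm with a two-finger parallel gripper is mounted at the origin on the work surface. World frame = base frame: x ahead of the robot, y to its left, z up, the work surface at z = 0. Lengths are in m, angles in rad, forces in N, time in s.
With the tool pointing down it reaches from about 0.4 to 0.85 m from the base axis. Payload 4.4 kg.
Tool frame: the origin (TCP) lies on the centre line of the jaws, within the pads' length; the fingertips stand 25 mm ahead of it and the grasp point (between the pads) lies 6 mm ahead of it; y points along the fingers, x is the direction in which the jaws open and shut, and the axes are right-handed (so a half turn about y gives the same grasp; the last joint's range is limited). The gripper opens to 94 mm and grips with 3 to 60 N. Pads are 16 mm wide; open, the fingers measure 119 mm over their backs; the gripper's body (75 mm by 177 mm) begins 78 mm behind the grasp point.
Start: joints at [-1.377, 0.628, 0.038, 1.517, -0.027, 0.996, -0.02], TCP at [0.167, 0.628, 0.23] pointing down, gripper open.
Joint ranges: [-3.06, 3.06], [-0.37, 2.12], [-1.25, 1.32], [0.18, 2.47], [-1.1, 4.24], [0.23, 1.98], [-2.94, 2.94]. Speed limits (rad/s): [2.57, 2.57, 3.14, 3.14, 3.14, 3.14, 3.14].

## Interface

Orientations are given as a unit quaternion [x, y, z, w].
In Python, from station import robot gives the robot as it stands.
- The arm moves only by the shell command python3 -m jog 'ROWS'. ROWS is JSON, a list of rows, each a list of 7 numbers: the gripper's target within -1 to 1 (fully open at 1, half-way at 0, shut at -1), then the shift along the tool's x, y, z in m, then the turn, a rotation vector about the tool's x, y, z in rad. In form: [[hand, dx, dy, dz, wx, wy, wz], ...]. A call has 1 to 12 rows; each row is the pose to reach, as a shift and turn from the pose commanded when the call began, along the tool's axes at that moment; what a row does not reach only later rows make up. A row lasts 1/8 s, in which the tool goes at most 62.5 mm and 10.7 degrees, less where a joint would pass 70% of its speed; a pose out of reach is approached as far as the arm can. A call with a gripper value outside its range is refused whole. The fingers move at their own pace and stop on an object; the grip force is fixed at half the most. Time passes only in rows, so rows that repeat a pose let the fingers close. It gives the time, the measured TCP pose, the force and the opening at its end, in the units of the state.
- robot.get_obs(): the state, without advancing time (a new reading comes with each control period).
- robot.get_image(name): name is "side" or "top"; returns the picture (400x640x3 uint8, blue, green, red); there is no depth.
- robot.camera_model(name): a dict with "mtx" (3x3 intrinsics, pixels), "T" (4x4, takes a point from camera to world coordinates). Camera axes: x right, y down, z forward; pixel columns grow to the right and rows downward; lengths in m; the calibration is good to about 2 mm. A picture is of the moment at which its call begins. camera_model takes no time and is no camera call.
- robot.close_job(): hands the job in, once; it reports no verdict.
The state is a dict: "clock": time; "joint_pos": joint angles; "qvel": joint speeds; "effort": joint torques, N m; "ee_pos": TCP position; "eef_rot": TCP orientation; "force": force on the tool from outside, world axes, zero at the start; "moment": the same for the moment, N m; "gripper_width": opening from 0.0 (shut) to 1.0 (fully open).
Only numpy, scipy, OpenCV 4.12 (cv2) and the standard library are available. Lean on these libraries where they do the work, as an engineer would, in place of code of your own. Each camera call takes 0.05 s, during which the arm holds its last target. There are 200 camera calls.

## Working session

There is one attempt and no reset: what is moved stays moved. The work goes in short steps, Python scripts to look and compute and a shell command to move; the robot and the scene stay as the last step left them, time stands still between calls to the robot, and variables do not carry over. Pictures are saved under pics/ and viewed, on a budget of 10 in all, crops included, one or two more only if the job needs it, and the job is handed in when it is done.

```bash
mkdir -p pics; ls; python3 - <<'E'
from station import robot
import cv2,numpy as np
for n in("top","side"):
    cv2.imwrite(f"pics/{n}0.png",robot.get_image(n)); m=robot.camera_model(n); print(n,np.round(m["mtx"],1).tolist(),np.round(m["T"],3).tolist())
o=robot.get_obs();print({k:np.round(v,3).tolist() for k,v in o.items()})
E
```

```text
pics
top [[421.2, 0.0, 321.2], [0.0, 421.2, 206.7], [0.0, 0.0, 1.0]] [[-0.026, -0.984, 0.174, 0.268], [-1.0, 0.026, -0.0, -0.059], [-0.004, -0.174, -0.985, 1.644], [0.0, 0.0, 0.0, 1.0]]
side [[509.9, 0.0, 322.8], [0.0, 509.9, 200.3], [0.0, 0.0, 1.0]] [[-1.0, -0.007, 0.019, 0.494], [-0.018, 0.756, -0.654, 1.109], [-0.01, -0.654, -0.756, 1.351], [0.0, 0.0, 0.0, 1.0]]
{'clock': 0.1, 'joint_pos': [-1.377, 0.628, 0.039, 1.517, -0.027, 0.996, -0.02], 'qvel': [0.001, 0.0, 0.001, -0.001, -0.001, -0.002, -0.001], 'effort': [-0.08, -52.521, 1.012, -17.276, -0.07, 0.049, -0.001], 'ee_pos': [0.167, 0.628, 0.231], 'eef_rot': [-0.56, -0.431, 0.431, 0.561], 'force': [-0.318, 0.477, 0.283], 'moment': [-0.012, 0.013, 0.069], 'gripper_width': 1.0}
```

View pics/top0.png

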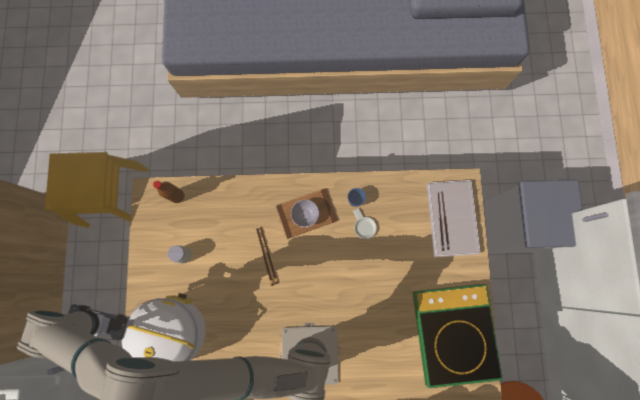

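View pics/side0.png

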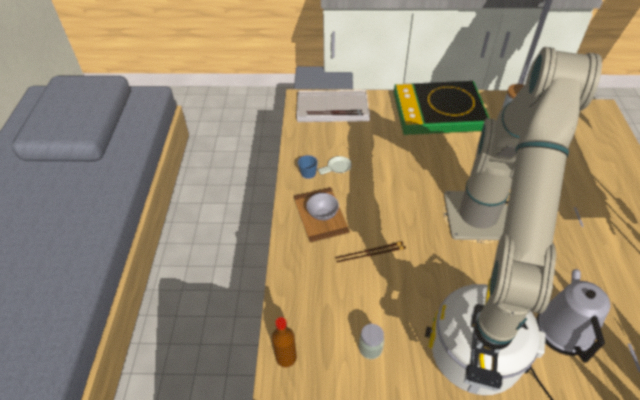

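Top view: board about (307,213) with the bowl at (304,213), table edge at rows 171–178, chopsticks (267,255), spoon rest (366,227), cup (357,197). Side view: board about (321,214), edge running along column ~270. I'll measure next.

```bash
cat > h.py <<'E'
from station import robot
import cv2,numpy as np
def ray(n,uv,z):
    m=robot.camera_model(n);T=np.array(m["T"]);K=np.array(m["mtx"])
    uv=np.atleast_2d(uv).astype(float)
    d=(np.linalg.inv(K)@np.c_[uv,np.ones(len(uv))].T).T@T[:3,:3].T
    return (T[:3,3]+d*((z-T[2,3])/d[:,2])[:,None])[:,:2]
def proj(n,P):
    m=robot.camera_model(n);T=np.linalg.inv(np.array(m["T"]));p=np.atleast_2d(P)@T[:3,:3].T+T[:3,3]
    q=p@np.array(m["mtx"]).T;return q[:,:2]/q[:,2:]
E
python3 - <<'E'
from h import *
t=cv2.imread("pics/top0.png");s=cv2.imread("pics/side0.png")
for n,i,pts in(("top",t,[(285,215),(295,232),(330,200),(305,213),(320,228),(265,200),(330,240)]),("side",s,[(300,205),(325,237),(345,225),(320,205),(305,220),(400,200)])):
    h=cv2.cvtColor(i,cv2.COLOR_BGR2HSV)
    print(n,[(p,h[p[1],p[0]].tolist()) for p in pts])
a=cv2.resize(t[160:295,240:390],None,fx=4,fy=4,interpolation=cv2.INTER_CUBIC)
cv2.imwrite("pics/crop_t.png",a)
# edge: strongest vertical gradient in the columns clear of things
g=cv2.cvtColor(t,cv2.COLOR_BGR2HSV)[:,:,1].astype(float)
for c in(220,240,260,280,300,320,340,400,420):
    col=g[155:195,c-4:c+5].mean(1);d=np.diff(col);k=np.argmax(abs(d));w=abs(d[k-2:k+3]);r=155+k+0.5+np.dot(w,range(-2,3))/w.sum()
    print(c,round(r,2),ray("top",(c,r),0).round(4))
g=cv2.cvtColor(s,cv2.COLOR_BGR2HSV)[:,:,1].astype(float)
for r in(130,150,190,210,230,250,270,300):
    row=g[r-3:r+4,250:300].mean(0);d=np.diff(row);k=np.argmax(abs(d));
    if 2<=k<47:
        w=abs(d[k-2:k+3]);c=250+k+0.5+np.dot(w,range(-2,3))/w.sum();print("s",r,round(c,2),ray("side",(c,r),0).round(4),ray("side",(c,r),-.03).round(4))
E
```

```text
top [((285, 215), [14, 131, 128]), ((295, 232), [13, 135, 140]), ((330, 200), [15, 106, 99]), ((305, 213), [146, 13, 153]), ((320, 228), [17, 104, 189]), ((265, 200), [16, 102, 178]), ((330, 240), [16, 102, 115])]
side [((300, 205), [15, 165, 161]), ((325, 237), [14, 150, 121]), ((345, 225), [16, 170, 150]), ((320, 205), [134, 13, 219]), ((305, 220), [15, 167, 166]), ((400, 200), [19, 124, 202])]
220 174.83 [[0.6996 0.3435]]
240 174.26 [[0.6997 0.2631]]
260 173.66 [[0.7    0.1826]]
280 173.16 [[0.7    0.1021]]
300 172.55 [[0.7003 0.0217]]
320 172.07 [[ 0.7001 -0.0588]]
340 171.43 [[ 0.7006 -0.1393]]
400 169.82 [[ 0.7007 -0.3808]]
420 169.28 [[ 0.7008 -0.4613]]
s 130 280.98 [[ 0.7011 -0.4292]] [[ 0.7057 -0.4633]]
s 150 278.76 [[ 0.7014 -0.3139]] [[ 0.706  -0.3455]]
s 190 274.54 [[ 0.701  -0.1074]] [[ 0.7056 -0.1344]]
s 210 272.15 [[ 0.7018 -0.0144]] [[ 0.7065 -0.0394]]
s 230 270.09 [[0.7015 0.0725]] [[0.7061 0.0495]]
s 250 267.88 [[0.7017 0.154 ]] [[0.7063 0.1328]]
s 270 265.81 [[0.7014 0.2305]] [[0.706 0.211]]
s 300 262.76 [[0.7008 0.337 ]] [[0.7054 0.3199]]
```

View pics/crop_t.png

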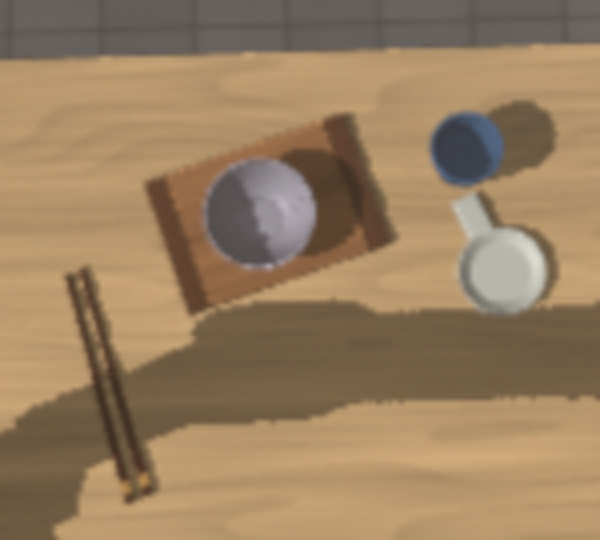

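Crop (4x): board far-left (148,182), near-left (194,314), far-right (350,114), near-right (397,240). The bowl rim is centred at (260,214), the cup at (467,148) and the chopsticks' near tip is at column ~80–150. The edge is at x≈0.701 in both views.

```bash
cat >> h.py <<'E'
from scipy.spatial.transform import Rotation as R
# board from its outline's saturation mask: rays onto z=.009, rectangle fitted in the metric plane
def board(n,img,smin,hmax,box,z=.009):
    h=cv2.cvtColor(img,cv2.COLOR_BGR2HSV);x0,y0,x1,y1=box
    m=np.zeros(h.shape[:2],np.uint8);m[y0:y1,x0:x1]=((h[...,1]>smin)&(h[...,0]<=hmax))[y0:y1,x0:x1]*255
    c=max(cv2.findContours(cv2.morphologyEx(m,cv2.MORPH_CLOSE,np.ones((5,5))),cv2.RETR_EXTERNAL,cv2.CHAIN_APPROX_NONE)[0],key=cv2.contourArea)
    P=ray(n,c[:,0],z)*1000
    r=cv2.minAreaRect(P.astype(np.float32));return c,r,cv2.boxPoints(r)
E
python3 - <<'E'
from h import *
t=cv2.imread("pics/top0.png");s=cv2.imread("pics/side0.png")
c=np.array([(148,182),(194,314),(350,114),(397,240)])/4-.375+[240,160]
print("hand corners FL NL FR NR",(ray("top",c,.009)*1000).round(0).tolist())
print("bowl top",ray("top",np.array([260,214])/4-.375+[240,160],.055).round(3))
print("side",board("side",s,140,17,(285,180,355,245))[1:])
print("top",board("top",t,112,16,(270,183,345,243))[1:])
for n,i,b in(("side",s,(285,180,355,245)),("top",t,(270,183,345,243))):
    h=cv2.cvtColor(i,cv2.COLOR_BGR2HSV);x0,y0,x1,y1=b
    m=((h[...,1]<50)&(h[...,2]>80))[y0:y1,x0:x1].astype(np.uint8)
    cc=max(cv2.findContours(m,0,1)[0],key=cv2.contourArea);e=cv2.fitEllipse(cc)
    print(n,"bowl rim ellipse",e,ray(n,np.array(e[0])+[x0,y0],.05).round(3))
print("tool axes (cols x,y,z)\n",R.from_quat(robot.get_obs()["eef_rot"]).as_matrix().round(3))
E
```

```text
hand corners FL NL FR NR [[568.0, 116.0], [436.0, 72.0], [631.0, -85.0], [504.0, -128.0]]
bowl top [[0.526 0.004]]
side (((534.3632202148438, 5.9387054443359375), (139.5699920654297, 209.40419006347656), 18.046649932861328), array([[ 435.57553 ,   83.871155],
       [ 500.4471  , -115.23131 ],
       [ 633.1509  ,  -71.993744],
       [ 568.2793  ,  127.10872 ]], dtype=float32))
top (((534.1813354492188, -0.10736083984375), (141.4068145751953, 207.7711639404297), 18.17008399963379), array([[ 434.60797,   76.5499 ],
       [ 499.3991 , -120.86076],
       [ 633.7547 ,  -76.76462],
       [ 568.96356,  120.64604]], dtype=float32))
side bowl rim ellipse ((36.948734283447266, 25.637617111206055), (26.04507827758789, 30.17881965637207), 96.74563598632812) [[0.529 0.006]]
top bowl rim ellipse ((34.57456588745117, 29.847253799438477), (26.342374801635742, 27.1556453704834), 81.81381225585938) [[0.528 0.004]]
tool axes (cols x,y,z)
 [[ 0.257  0.    -0.966]
 [ 0.966  0.001  0.257]
 [ 0.001 -1.    -0.   ]]
```

Board centre is (0.534, 0.003), yaw +0.317 (fitted size 139.6×209.4 mm, matching the real one). The edge is at 0.701, so the final centre is x≈0.671. My plan is to hold the jaws along y behind the near side and push in +x: the left finger touches first and squares the board, then both fingers push.

```bash
python3 -m jog '[[1,-0.04,0,-0.05,0,-0.13,0],[1,-0.08,0,-0.1,0,-0.26,0],[1,-0.12,0,-0.15,0,-0.26,0],[1,-0.16,0,-0.2,0,-0.26,0],[1,-0.2,0,-0.25,0,-0.26,0],[1,-0.252,0,-0.329,0,-0.26,0],[1,-0.252,0,-0.329,0,-0.26,0],[1,-0.31,0,-0.34,0,-0.26,0],[1,-0.37,0,-0.355,0,-0.26,0],[1,-0.43,0,-0.37,0,-0.26,0],[1,-0.49,0,-0.385,0,-0.26,0],[1,-0.544,0,-0.396,0,-0.26,0]]'
python3 -c "
from h import *
o=robot.get_obs();print(o['clock'],o['ee_pos'],R.from_quat(o['eef_rot']).as_matrix().round(3).tolist())"
```

```text
clock: 1.6
ee_pos: [0.4092, -0.0015, 0.2302]
eef_rot: [-0.5, -0.5, 0.5, 0.5]
force: [1.0, -0.6, -3.8]
gripper_width: 1.0
1.6 [ 0.40915596 -0.00148249  0.23019152] [[0.0, -0.001, -1.0], [1.0, -0.0, 0.0], [-0.0, -1.0, 0.001]]
```

```bash
python3 -m jog '[[1,0,0.05,0,0,0,0],[1,0,0.1,0,0,0,0],[1,0,0.14,0,0,0,0],[1,0,0.17,0,0,0,0],[1,0,0.19,0,0,0,0],[1,0,0.198,0,0,0,0],[1,0,0.202,0,0,0,0],[1,0,0.202,0,0,0,0]]'
python3 - <<'E'
from h import *
i=robot.get_image("side");cv2.imwrite("pics/side1.png",cv2.resize(i[150:300,260:460],None,fx=4,fy=4,interpolation=cv2.INTER_CUBIC))
o=robot.get_obs();print(o['clock'],o['ee_pos'],o['force'])
E
```

```text
clock: 2.6
ee_pos: [0.4088, 0.0007, 0.0276]
eef_rot: [-0.499, -0.5, 0.501, 0.501]
force: [0.1, -0.4, -4.1]
gripper_width: 0.997
2.65 [0.40912622 0.00057362 0.02805273] [-0.53186195 -0.57247086 -3.70711107]
```

View pics/side1.png

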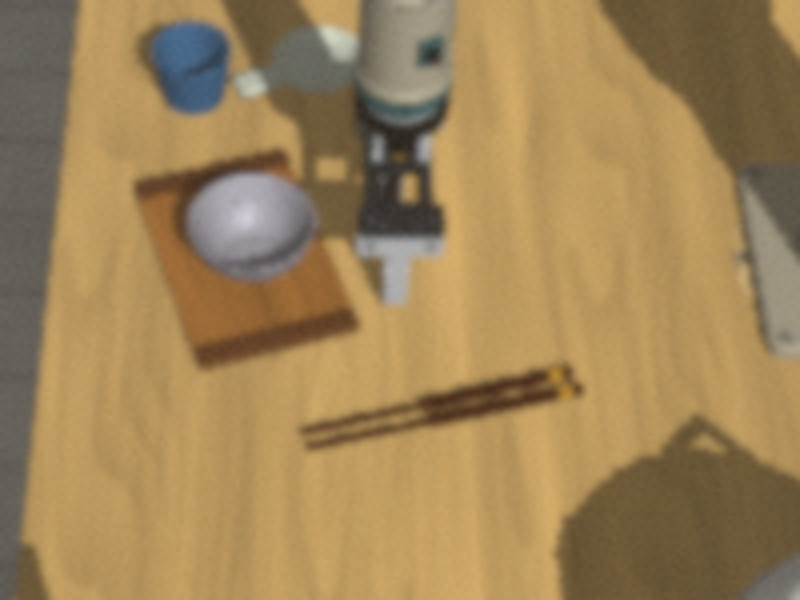

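The fingers are down behind the near long side: left fingertip at (395,300), board near side from (355,325) to (285,155). They are clear of the bowl and the chopsticks. I'll push slowly.

```bash
python3 -m jog '[[1,0,0,-0.008,0,0,0],[1,0,0,-0.016,0,0,0],[1,0,0,-0.021,0,0,0],[1,0,0,-0.025,0,0,0],[1,0,0,-0.029,0,0,0],[1,0,0,-0.033,0,0,0],[1,0,0,-0.037,0,0,0],[1,0,0,-0.041,0,0,0],[1,0,0,-0.045,0,0,0],[1,0,0,-0.049,0,0,0],[1,0,0,-0.053,0,0,0],[1,0,0,-0.057,0,0,0]]'
python3 -m jog '[[1,0,0,-0.004,0,0,0],[1,0,0,-0.008,0,0,0],[1,0,0,-0.012,0,0,0],[1,0,0,-0.016,0,0,0],[1,0,0,-0.020,0,0,0],[1,0,0,-0.024,0,0,0],[1,0,0,-0.028,0,0,0],[1,0,0,-0.032,0,0,0]]'
python3 - <<'E'
from h import *
i=robot.get_image("side");cv2.imwrite("pics/side2.png",cv2.resize(i[150:300,260:460],None,fx=4,fy=4,interpolation=cv2.INTER_CUBIC))
print(board("side",i,140,17,(275,170,372,250))[1:])
E
```

```text
clock: 4.15
ee_pos: [0.4672, 0.0007, 0.0284]
eef_rot: [0.5, 0.5, -0.5, -0.5]
force: [-2.9, 0.2, -3.9]
gripper_width: 0.998
clock: 5.15
ee_pos: [0.4992, 0.0007, 0.0285]
eef_rot: [-0.5, -0.5, 0.5, 0.5]
force: [-2.4, 1.1, -4.3]
gripper_width: 1.0
(((581.660400390625, -14.154922485351562), (136.23703002929688, 205.49026489257812), 3.6672682762145996), array([[ 507.1096 ,   84.02281],
       [ 520.2532 , -121.04668],
       [ 656.2112 , -112.33266],
       [ 643.0676 ,   92.73683]], dtype=float32))
```

View pics/side2.png

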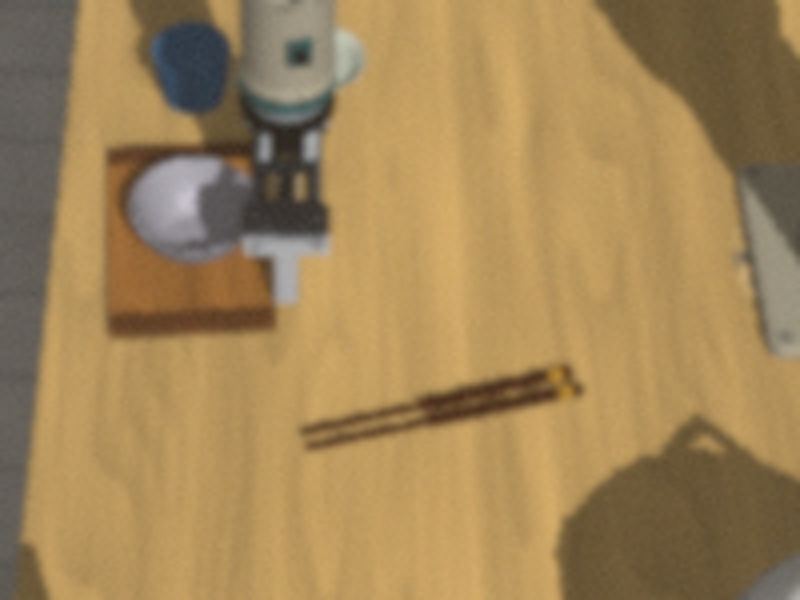

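The board is now almost square (yaw ≈0.06), with its left corners at (108,335) and (275,325). The bowl is riding along and nothing else has moved. Continuing.

```bash
python3 -m jog '[[1,0,0,-0.004,0,0,0],[1,0,0,-0.008,0,0,0],[1,0,0,-0.012,0,0,0],[1,0,0,-0.016,0,0,0],[1,0,0,-0.020,0,0,0],[1,0,0,-0.024,0,0,0],[1,0,0,-0.028,0,0,0],[1,0,0,-0.032,0,0,0],[1,0,0,-0.036,0,0,0],[1,0,0,-0.040,0,0,0],[1,0,0,-0.044,0,0,0],[1,0,0,-0.048,0,0,0]]'
python3 -m jog '[[1,0,0,-0.004,0,0,0],[1,0,0,-0.008,0,0,0],[1,0,0,-0.012,0,0,0],[1,0,0,-0.016,0,0,0],[1,0,0,-0.020,0,0,0],[1,0,0,-0.024,0,0,0],[1,0,0,-0.028,0,0,0],[1,0,0,-0.030,0,0,0]]'
python3 - <<'E'
from h import *
i=robot.get_image("side");t=robot.get_image("top")
a=[cv2.resize(q,(400,400),interpolation=cv2.INTER_CUBIC) for q in(i[140:270,240:370],t[140:270,240:370])]
cv2.imwrite("pics/both3.png",np.hstack(a))
print(board("side",i,140,17,(255,170,350,250))[1:])
print(board("top",t,112,16,(270,150,345,230))[1:])
E
```

```text
clock: 6.7
ee_pos: [0.5472, 0.0008, 0.0285]
eef_rot: [0.5, 0.5, -0.5, -0.5]
force: [-2.5, -0.4, -2.7]
gripper_width: 1.003
clock: 7.7
ee_pos: [0.5773, 0.0008, 0.0284]
eef_rot: [0.5, 0.5, -0.5, -0.5]
force: [-2.3, -1.0, -1.5]
gripper_width: 1.0
(((655.5081176757812, -20.365142822265625), (133.5413818359375, 206.89389038085938), 0.6137199401855469), array([[ 587.63324 ,   82.36068 ],
       [ 589.8493  , -124.521355],
       [ 723.383   , -123.090965],
       [ 721.16693 ,   83.79107 ]], dtype=float32))
(((705.541259765625, -88.7164306640625), (116.10606384277344, 49.49660110473633), 57.4735107421875), array([[ 653.46045 , -124.35654 ],
       [ 695.1931  , -150.97034 ],
       [ 757.6221  ,  -53.076324],
       [ 715.8894  ,  -26.462524]], dtype=float32))
```

View pics/both3.png

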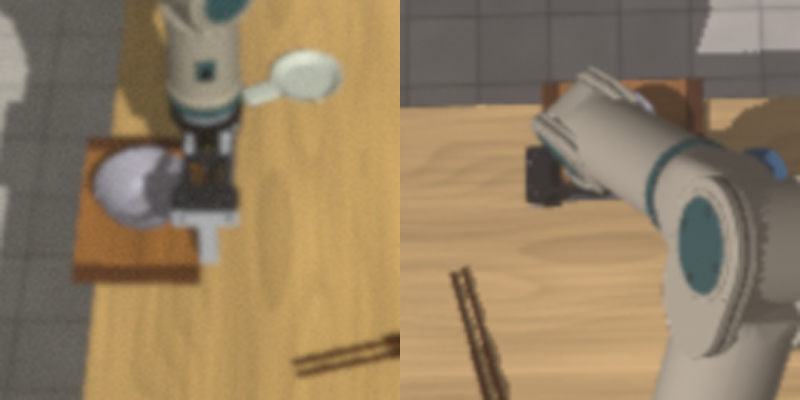

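The board is squared (yaw ≈0.01), with its far side at x≈0.725, so the overhang is ≈24 mm. The bowl is upright at (138,187) left panel. I'll push 16 mm more, then back off slowly and go up.

```bash
python3 -m jog '[[1,0,0,-0.003,0,0,0],[1,0,0,-0.006,0,0,0],[1,0,0,-0.009,0,0,0],[1,0,0,-0.012,0,0,0],[1,0,0,-0.014,0,0,0],[1,0,0,-0.016,0,0,0],[1,0,0,-0.016,0,0,0],[1,0,0,-0.012,0,0,0],[1,0,0,-0.004,0,0,0],[1,0,0,0.01,0,0,0],[1,0,0,0.03,0,0,0],[1,0,0,0.05,0,0,0]]'
python3 -m jog '[[1,0,-0.03,0.03,0,0,0],[1,0,-0.07,0.06,0,0,0],[1,0.06,-0.11,0.06,0,0,0],[1,0.12,-0.15,0.06,0,0,0],[1,0.18,-0.19,0.06,0,0,0],[1,0.24,-0.2,0.06,0,0,0],[1,0.3,-0.2,0.06,0,0,0],[1,0.3,-0.2,0.06,0,0,0]]'
python3 - <<'E'
from h import *
i=robot.get_image("side");t=robot.get_image("top")
a=[cv2.resize(q,(400,400),interpolation=cv2.INTER_CUBIC) for q in(i[140:270,240:370],t[140:270,240:370])]
cv2.imwrite("pics/both4.png",np.hstack(a)); cv2.imwrite("pics/s4raw.png",i); cv2.imwrite("pics/t4raw.png",t)
print(board("side",i,140,17,(255,170,350,250))[1:])
print(board("top",t,112,16,(270,150,345,230))[1:])
E
```

```text
clock: 9.3
ee_pos: [0.5264, 0.0009, 0.0287]
eef_rot: [0.5, 0.5, -0.5, -0.5]
force: [0.3, 0.0, -3.7]
gripper_width: 1.0
clock: 10.3
ee_pos: [0.4658, 0.3056, 0.2296]
eef_rot: [0.498, 0.503, -0.5, -0.499]
force: [0.4, -1.1, -3.9]
gripper_width: 0.999
(((669.8948974609375, -17.753570556640625), (136.02003479003906, 201.28622436523438), 0.055256448686122894), array([[ 601.78784 ,   82.823906],
       [ 601.98193 , -118.46223 ],
       [ 738.00195 , -118.33105 ],
       [ 737.80786 ,   82.955086]], dtype=float32))
(((670.601806640625, -24.38385009765625), (203.8693389892578, 138.84564208984375), 89.34806060791016), array([[ 600.0236 , -125.52201],
       [ 738.8603 , -127.10183],
       [ 741.18   ,   76.75431],
       [ 602.3433 ,   78.33413]], dtype=float32))
```

View pics/both4.png

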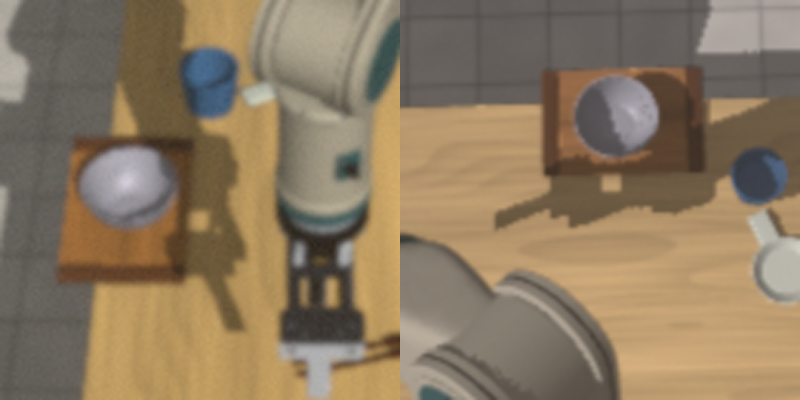

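Both views agree: far side at x≈0.740 and square, so about 39–40 mm of overhang. The bowl is upright near the middle (top panel (617,115)), the arm is clear, and the cup and spoon rest haven't moved. One check of the bowl offset, then I hand in.

```bash
python3 - <<'E'
from h import *
for n,p in(("top",(217,115)),("side",(127,187))):
    print(n,ray(n,np.array(p)*.325+[240,140],.05).round(3))
o=robot.get_obs();print(o["clock"],np.abs(o["qvel"]).max())
d=ray("top",np.array((217,115))*.325+[240,140],.05)[0]-[.670,-.022]
if np.hypot(*d)<.024: robot.close_job();print("handed in",d)
E
```

```text
top [[ 0.667 -0.021]]
side [[ 0.667 -0.014]]
10.4 0.06050233927262199
the job is handed in; nothing more can be done
handed in [-0.00328674  0.00057981]
```

I slid the board flat to the table edge with both open fingertips behind its near long side, backed off, moved clear, and handed the job in at 10.4 s. The job reports no verdict. I turned the jaws along the table edge, so the left finger touched first and squared the board. Both fingers then pushed it about 14 cm at roughly 3 cm/s.

Last checks, from both cameras:
- **Overhang:** the far side is at x≈0.740 m and the table edge at x≈0.701 m. That is about 39–40 mm at both corners, against the 28–52 mm allowed. The board is square to within about 0.01 rad.
- **Bowl:** it looks upright, with its centre about 3–4 mm from the board's centre in the top view.
- **Other things:** the cup and spoon rest looked unmoved. I did not re-measure them or the other objects. The chopsticks were partly hidden in the final pictures, but they looked unmoved in the one before.
- **Disagreements:** the cameras differ by about 6–7 mm in y for the board and bowl, more than the stated 2 mm calibration. This doesn't affect the overhang. The fitted board length also came out 6–9 mm short in the last views, probably because of shadow.
- **Arm:** it was about 0.3 m clear of the board, still settling slightly at about 0.06 rad/s when I handed in.

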